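# Set the tube filler's thumbwheel preset to 4-7-2 and enter it

### The job

Set the three thumbwheels of the preset unit to 4, 7, 2, read from left to right as seen from the robot's side, each figure clicked in and facing straight up, and only then press the round enter key on the unit's right-hand end well down and let it come up again. Roll the wheels by their rims with a light touch: the spindles are delicate, so nowhere press on the unit with more than 25 N. Leave the glassware and the other things on the bench where they are.

Things in the scene. Friction and masses are not known exactly. Their poses are not given: they have to be found in the camera images.
- bank: preset unit, a fixed grey box 114 (x) by 216 (y) by 55 mm high; origin: centre of its underside; x points away from the robot's side, y to the left. Three black thumbwheels with white figures stand 12 to 28 mm out of its top, axles at x = 0, y = +75, +31 and -13 mm (24 mm clear between them); the enter key is at y = -76 mm. Figures are upright as seen from the robot's side (their top towards +x)
- rim_a (a point): fixed point on the housing, 75 mm above the bench, over the axle of the left wheel: the nominal top of its rim. The real rim top is up to 8 mm higher or lower than this, differently for each wheel and each time, and has to be found by feel. The wheel sinks when pressed: 5 N before it moves, then 5 N more per mm, for at most 7 mm. Axes as the bank's
- rim_b (a point): fixed point on the housing, 75 mm above the bench, over the axle of the middle wheel: the nominal top of its rim. The real rim top is up to 8 mm higher or lower than this, differently for each wheel and each time, and has to be found by feel. The wheel sinks when pressed: 5 N before it moves, then 5 N more per mm, for at most 7 mm. Axes as the bank's
- rim_c (a point): fixed point on the housing, 75 mm above the bench, over the axle of the right wheel: the nominal top of its rim. The real rim top is up to 8 mm higher or lower than this, differently for each wheel and each time, and has to be found by feel. The wheel sinks when pressed: 5 N before it moves, then 5 N more per mm, for at most 7 mm. Axes as the bank's
- wheel_a (a joint): left thumbwheel, 54 mm in diameter, 20 mm wide, axle along the bank's y. Angle in rad: figure n faces straight up at n x 0.628, n = 0 to 9; stops just beyond 0 and 9. Rolling the rim's top along the bank's +x raises it. It clicks (at the start it may stand between two): left less than half a figure off, it springs to the nearest one. Leaving a click takes 3 to 4 N at the rim; fingertips pressed on with 10 N roll it without slip
- wheel_b (a joint): middle thumbwheel, 54 mm in diameter, 20 mm wide, axle along the bank's y. Angle in rad: figure n faces straight up at n x 0.628, n = 0 to 9; stops just beyond 0 and 9. Rolling the rim's top along the bank's +x raises it. It clicks (at the start it may stand between two): left less than half a figure off, it springs to the nearest one. Leaving a click takes 3 to 4 N at the rim; fingertips pressed on with 10 N roll it without slip
- wheel_c (a joint): right thumbwheel, 54 mm in diameter, 20 mm wide, axle along the bank's y. Angle in rad: figure n faces straight up at n x 0.628, n = 0 to 9; stops just beyond 0 and 9. Rolling the rim's top along the bank's +x raises it. It clicks (at the start it may stand between two): left less than half a figure off, it springs to the nearest one. Leaving a click takes 3 to 4 N at the rim; fingertips pressed on with 10 N roll it without slip
- key_rest (a point): centre of the top of the enter key when it is up: a black round key, 26 mm in diameter, in a grey collar 42 mm in diameter, on the unit's panel; its top is 81 mm above the bench and 14 mm above the collar. This point does not move with the key
- enter (a joint): travel of the enter key in m: 0 is up, 0.010 is fully down; it is sprung, starts to move at about 3 N and is fully down at 9 N; half-way at 6 N; down 4 mm counts as pressed
- beaker: glass beaker, 66 mm in diameter, 85 mm high, left of the unit; origin: centre of its underside. Not to be moved
- amber: squat amber bottle, 52 mm in diameter, 80 mm high, behind the unit; origin: centre of its underside. Not to be moved
- spatula: small spatula, 140 mm long, lying right of the unit. Not to be moved
- tube_rack: wooden rack 70 by 200 mm with glass tubes 120 mm high; origin: centre of its underside. Not to be moved
- wash_bottle: white wash bottle, 68 mm in diameter, 190 mm high with its spout; origin: centre of its underside. Not to be moved
- cap_box: open carton of caps, 110 by 130 by 60 mm; origin: centre of its underside. Not to be moved
- notebook: notebook, 150 by 200 by 13 mm; origin: centre of its underside. Not to be moved

How it is judged:
By the outcome, as a careful person would: the job done as asked, in the order asked, and still so for the second after the job is handed in, with the robot touching nothing.
It also fails if it takes over 64 s, if anything falls off the work surface, if the arm or the gripper's body presses on something with over 40 N, if the wrist force passes 120 N, or if a joint passes its speed limit or range.

### The arm

A 6-joint arm with a two-finger parallel gripper is mounted at the origin on the work surface. World frame = base frame: x ahead of the robot, y to its left, z up, the work surface at z = 0. Lengths are in mm, angles in rad, forces in N, time in s.
With the tool pointing down it reaches from about 350 to 775 mm from the base axis. Payload 7.3 kg.
Tool frame: the origin (TCP) lies at the very end of the fingers, on their centre line; the grasp point (between the pads) lies 19 mm behind it; x points along the fingers, z is the direction in which the jaws open and shut, and the axes are right-handed (so a half turn about x gives the same grasp; the last joint's range is limited). The gripper opens to 92 mm and grips with 3 to 60 N. Pads are 19 mm wide; open, the fingers measure 130 mm over their backs; the gripper's body (75 mm by 190 mm) begins 47 mm behind the grasp point.
Start: joints at [1.168, 0.342, 1.524, -0, 1.275, -0.146], TCP at [133.327, 507.808, 226.741] pointing down, gripper open.
Joint ranges: [-2.53, 2.53], [-0.77, 2.02], [0.04, 2.7], [-1, 4.14], [0.28, 2.66], [-3.11, 3.11]. Speed limits (rad/s): [2.57, 2.57, 3.14, 3.14, 3.14, 3.14].

### API

Orientations are given as [roll, pitch, yaw] about the fixed x, y, z axes, in that order (R = Rz(yaw) Ry(pitch) Rx(roll)).
In Python, from plant import * gives the robot as it stands.
- The arm moves only by the shell command python3 -m creep 'ROWS'. ROWS is JSON, a list of rows, each an object of numbers: "tx", "ty", "tz": the shift along the tool's x, y, z in cm; "wx", "wy", "wz": the turn, a rotation vector about the tool's x, y, z in rad; "gripper": the closure, from -1 (fully open) to 1 (shut). A call has 1 to 8 rows; each row is the pose to reach, as a shift and turn from the pose commanded when the call began, along the tool's axes at that moment; what a row does not reach only later rows make up. A row lasts 1/12 s, in which the tool goes at most 41.7 mm and 7.16 degrees, less where a joint would pass 70% of its speed; a pose out of reach is approached as far as the arm can. A call with a gripper value outside its range is refused whole. The fingers move at their own pace and stop on an object; the grip force is fixed at half the most. Time passes only in rows, so rows that repeat a pose let the fingers close. It gives the time, the measured TCP pose, the force and the opening at its end, in the units of the state.
- get_obs(): the state, without advancing time (a new reading comes with each control period).
- capture(name): name is "scene" or "top"; returns a dict with "frame" (400x640x3 uint8, red, green, blue), "z_map" (400x640 float32, mm along the optical axis (not along the pixel's ray), 0 where there is no reading), "vertical_fov" (degrees; the focal length in pixels is half the picture's height over the tangent of half this angle, whatever the lens; pixels are square), "cx", "cy" (the principal point, pixels), "xyz" and "rotation" of the camera in the world. Camera axes: x right, y down, z forward; pixel columns grow to the right and rows downward; lengths in mm; the calibration is good to about 2 mm. A picture is of the moment at which its call begins.
- close_job(): hands the job in, once; it reports no verdict.
The state is a dict: "time": time; "joint_positions": joint angles; "dq": joint speeds; "tau": joint torques, N m; "tool_pos": TCP position; "tcp_rot": TCP orientation; "contact_force": force on the tool from outside, world axes, zero at the start; "moment": the same for the moment, N m; "grip_width": finger opening in mm.
Only numpy, scipy, OpenCV 4.12 (cv2) and the standard library are available. Lean on these libraries where they do the work, as an engineer would, in place of code of your own. Each camera call takes 0.05 s, during which the arm holds its last target.

## Working session

There is one attempt and no reset: what is moved stays moved. The work goes in short steps, Python scripts to look and compute and a shell command to move; the robot and the scene stay as the last step left them, time stands still between calls to the robot, and variables do not carry over. Pictures are saved under pics/ and viewed, and the job is handed in when it is done.

```bash
ls; mkdir -p pics
python3 - <<'E'
from plant import *
import cv2,numpy as np
print(get_obs())
for n in("scene","top"):
    c=capture(n)
    np.savez(f'{n}0.npz',**c)
    cv2.imwrite(f'pics/{n}0.png',c['frame'][:,:,::-1])
    print(n,{k:v for k,v in c.items() if k not in('frame','z_map')})
E
```

```text
pics
{'time': 0.0, 'joint_positions': array([ 1.16800727e+00,  3.42674225e-01,  1.52500320e+00, -2.63816944e-05,
        1.27540241e+00, -1.45985644e-01]), 'dq': array([ 0.00011694,  0.00096845, -0.00012365,  0.0015048 , -0.00044442,
        0.00095313]), 'tau': array([ 6.36779569e-04, -4.31261230e+01, -2.44223320e+01,  7.16964249e-02,
        5.60149492e-02, -1.32702880e-04]), 'tool_pos': array([133.16392504, 507.41379866, 226.07495944]), 'tcp_rot': array([ 3.01256878,  1.56930893, -1.95661592]), 'contact_force': array([-1.11883742, -0.16292733,  0.36258155]), 'moment': array([-0.00918329, -0.01642338, -0.00448895]), 'grip_width': 91.78191526294168}
scene {'vertical_fov': 47.1824901962217, 'cx': 325.457979914777, 'cy': 202.59182176541, 'xyz': array([1585.01217165,  -35.12284865, 1143.5402174 ]), 'rotation': array([-2.36549492,  0.01935541,  1.51724029])}
top {'vertical_fov': 46.01010727223935, 'cx': 313.6512267052168, 'cy': 204.47984767891586, 'xyz': array([ 357.67203483,  -12.48741113, 1622.467812  ]), 'rotation': array([-3.02702832, -0.0098252 , -1.56586496])}
```

View pics/scene0.png

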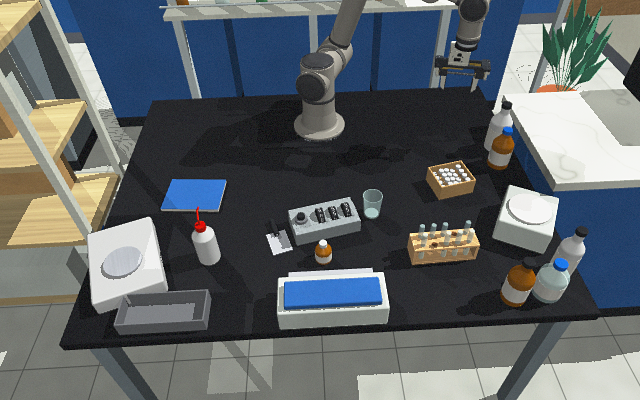

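View pics/top0.png

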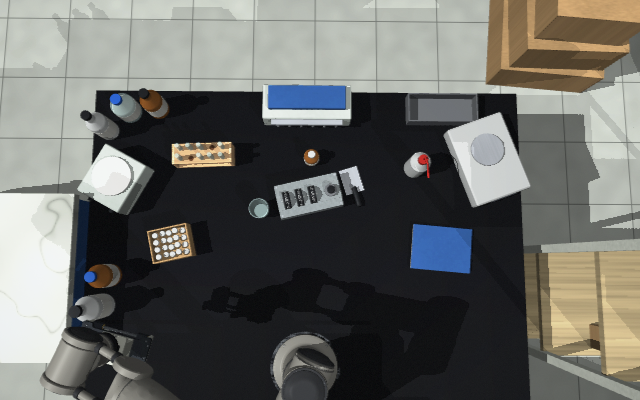

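The scene view shows the unit at about (325,218), with the beaker at (372,203). The top view shows the unit at (310,196), turned a little, with the robot below it. I'll zoom in on both and back-project.

```bash
cat > h.py <<'E'
import numpy as np,cv2
from scipy.spatial.transform import Rotation as R
def cam(c):
    f=200/np.tan(np.radians(float(c['vertical_fov']))/2)
    return f,R.from_euler('xyz',c['rotation']).as_matrix(),np.array(c['xyz'])
def ray(c,u,v,z):
    f,M,p=cam(c); d=M@np.array([(u-c['cx'])/f,(v-c['cy'])/f,1]); return p+d*(z-p[2])/d[2]
def proj(c,P):
    f,M,p=cam(c); q=M.T@(np.array(P)-p); return q[0]/q[2]*f+c['cx'],q[1]/q[2]*f+c['cy']
E
python3 - <<'E'
from h import *
t=np.load('top0.npz');s=np.load('scene0.npz')
a=cv2.resize(t['frame'][160:230,260:375,::-1],None,fx=6.9,fy=6.9,interpolation=cv2.INTER_CUBIC)
b=cv2.resize(s['frame'][190:270,255:390,::-1],None,fx=5.9,fy=5.9,interpolation=cv2.INTER_CUBIC)
cv2.imwrite('pics/topz.png',a);cv2.imwrite('pics/scz.png',b)
# grey mask on top of unit
f=t['frame'].astype(int); m=(abs(f[:,:,0]-f[:,:,2])<30)&(f.sum(2)>260)&(f.sum(2)<600)
m[:,:270]=0;m[:,346:]=0;m[:172]=0;m[:222][:0]=0;m[222:]=0
cs,_=cv2.findContours(m.astype(np.uint8),0,2);c=max(cs,key=cv2.contourArea)
r=cv2.minAreaRect(c);print(r,[ray(t,*q,55).round(1) for q in cv2.boxPoints(r)],ray(t,*r[0],55))
E
```

```text
((308.1300048828125, 195.13323974609375), (33.439022064208984, 64.63414001464844), 77.31961822509766) [array([600.1, 110.2,  55. ]), array([ 650. , -101.9,   55. ]), array([ 539.2, -126.5,   55. ]), array([490.2,  84.1,  55. ])] [569.59070786  -8.3080694   55.        ]
```

View pics/topz.png

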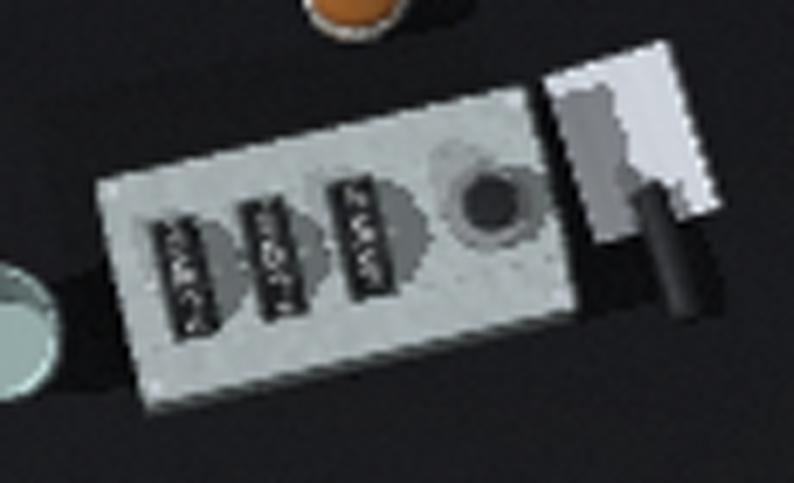

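View pics/scz.png

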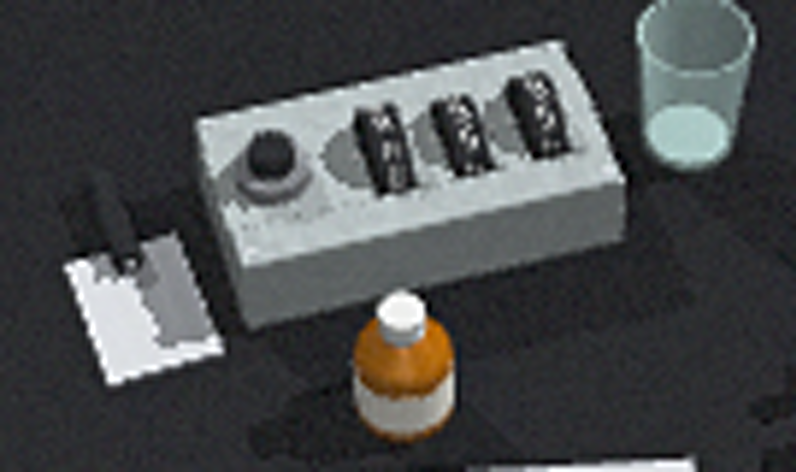

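```bash
cat > look.py <<'E'
import sys
from plant import *
from h import *
C0=np.array([570.,-8.3]);YAW=0.231
def unwrap(c,img,yc,zax,r=27,C=C0,yaw=YAW):
    th=np.radians(np.arange(-90,90,0.6)); ys=np.arange(-12,12.01,0.25)
    # th: angle from top toward bank -x (towards robot); rows from +x (top) to -x
    out=np.zeros((len(th),len(ys),2),np.float32)
    e=np.array([np.cos(yaw),np.sin(yaw)]);l=np.array([-np.sin(yaw),np.cos(yaw)])
    for i,a in enumerate(th):
        for j,y in enumerate(ys):
            p=C+e*(-r*np.sin(a))+l*(yc-y)
            out[i,j]=proj(c,[*p,zax+r*np.cos(a)])
    return cv2.remap(img,out[:,:,0],out[:,:,1],cv2.INTER_CUBIC)
E
python3 - <<'E'
from look import *
for n in('top','scene'):
    c=np.load(n+'0.npz')
    # depth samples
    f,M,p=cam(c); z=c['z_map'];v,u=np.mgrid[0:400,0:640]
    P=np.stack([(u-c['cx'])/f*z,(v-c['cy'])/f*z,z],-1)@M.T+p
    d=P[:,:,:2]-C0; e=np.array([np.cos(YAW),np.sin(YAW)]);l=np.array([-e[1],e[0]])
    bx=d@e;by=d@l
    ok=z>0
    for nm,yc in (('a',75),('b',31),('c',-13),('key',-76)):
        m=ok&(abs(bx)<6)&(abs(by-yc)<8); print(n,nm,m.sum(),np.sort(P[m][:,2]).round(0)[-8:],np.median(P[m][:,2]) if m.any() else 0)
    m=ok&(abs(bx)>40)&(abs(bx)<50)&(abs(by)<90);print('panel',np.median(P[m][:,2]))
    m=ok&(P[:,:,2]>45)&(P[:,:,2]<62)&(abs(bx)<80)&(abs(by)<130)
    hull=cv2.minAreaRect(P[m][:,:2].astype(np.float32));print(hull)
    m=ok&(P[:,:,2]>74)&(abs(bx)<25)&(abs(by+76)<25);print('keyc',P[m].mean(0),bx[m].mean(),by[m].mean(),m.sum())
    row=[unwrap(c,c['frame'],y,48) for y in(75,31,-13)]
    im=np.hstack([np.hstack([r,np.zeros((r.shape[0],20,3),np.uint8)]) for r in row])
    cv2.imwrite(f'pics/unw_{n}.png',cv2.resize(im[:,:,::-1],None,fx=2,fy=2))
E
```

```text
top a 18 [80. 81. 81. 84. 84. 85. 85. 86.] 79.99108400381795
top b 17 [75. 75. 76. 77. 78. 80. 81. 83.] 74.06841961264558
top c 17 [83. 83. 83. 83. 85. 87. 87. 87.] 81.32639322598811
top key 18 [82. 85. 85. 86. 87. 88. 88. 88.] 81.5733748078627
panel 56.627851436853234
((570.3711547851562, -7.879386901855469), (115.03326416015625, 215.84210205078125), 13.152750968933105)
keyc [586.62361253 -81.84746085  80.88148132] -0.6567152998871489 -75.39988206568556 50
scene a 15 [78. 78. 79. 79. 79. 80. 80. 80.] 77.97738260880146
scene b 18 [74. 74. 74. 75. 76. 76. 76. 78.] 73.66091047335783
scene c 20 [80. 80. 81. 81. 82. 83. 83. 86.] 79.12655539753405
scene key 25 [82. 82. 82. 83. 83. 85. 85. 86.] 80.04852404116764
panel 54.26750502068421
((572.61474609375, -8.199699401855469), (120.19261932373047, 216.85081481933594), 13.759828567504883)
keyc [590.89833929 -82.63745894  79.94396525] 3.3235949545850336 -77.14759946192707 46
```

```bash
python3 -c "
import cv2,numpy as np
a=cv2.imread('pics/unw_top.png');b=cv2.imread('pics/unw_scene.png');print(a.shape)
h=min(a.shape[0],600)
im=np.hstack([a,b]);im=cv2.resize(im,(800,600));cv2.imwrite('pics/unw1.png',im)"
```

```text
(600, 702, 3)
```

View pics/unw1.png

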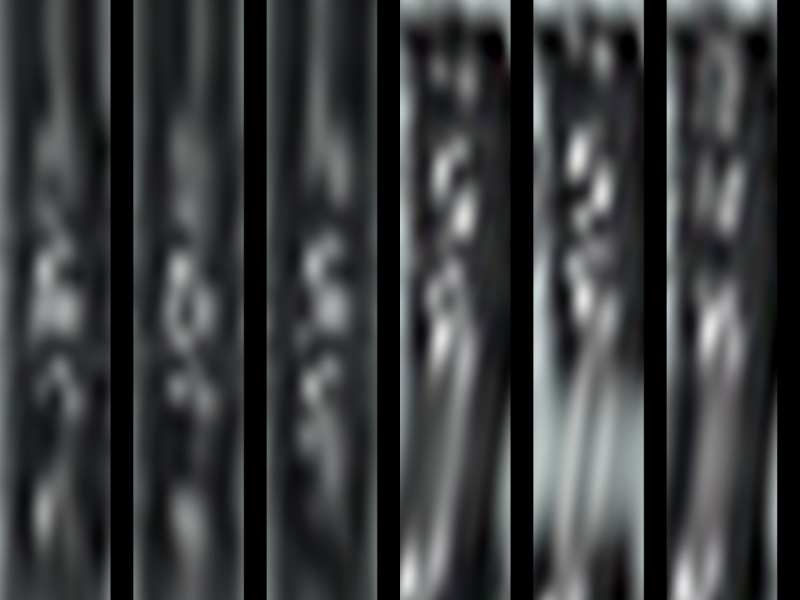

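```bash
cat >> look.py <<'E'
def avg(n,k=6):
    c=capture(n); F=[c['frame'].astype(np.float32)]
    for _ in range(k-1): F.append(capture(n)['frame'].astype(np.float32))
    c['frame']=np.mean(F,0).astype(np.float32); return c
def show(c,name,hs=(79,74,81),tr=(-60,60),C=C0,yaw=YAW):
    ims=[]
    for y,h in zip((75,31,-13),hs):
        u=np.clip(unwrap(c,c['frame'],y,h-27,C=C,yaw=yaw),0,255)
        a=int((tr[0]+90)/.6);b=int((tr[1]+90)/.6);u=u[a:b]
        u=cv2.resize(u,(240,int(240/24*(tr[1]-tr[0])*np.pi/180*27)))
        g=u.mean(2);g=np.clip((g-30)/(170)*255,0,255)
        # mark top
        k=int(len(g)*(-tr[0])/(tr[1]-tr[0])); g[k-1:k+1,:12]=255
        ims.append(np.hstack([g,np.zeros((len(g),15))]))
    im=np.hstack(ims); 
    s=min(1,600/im.shape[0]); im=cv2.resize(im,None,fx=s,fy=s); cv2.imwrite('pics/'+name,im)
E
python3 - <<'E'
from look import *
print(R.from_euler('xyz',get_obs()['tcp_rot']).as_matrix().round(3))
for n,tr in (('top',(-40,65)),('scene',(-90,15))):
    c=avg(n); np.savez(f'{n}1.npz',**c); show(c,f'rd_{n}1.png',tr=tr)
E
```

```text
[[-0.001 -0.967  0.254]
 [-0.001  0.254  0.967]
 [-1.     0.    -0.001]][ WARN:0@20.289] global loadsave.cpp:1063 imwrite_ Unsupported depth image for selected encoder is fallbacked to CV_8U.
```

View pics/rd_top1.png

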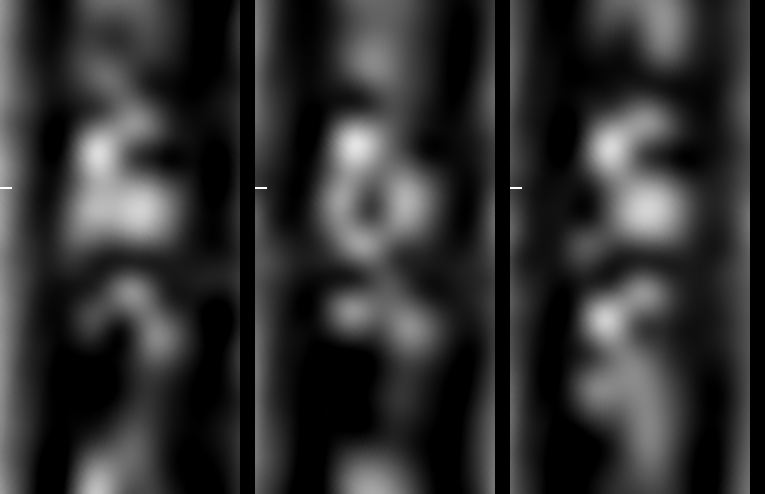

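View pics/rd_scene1.png

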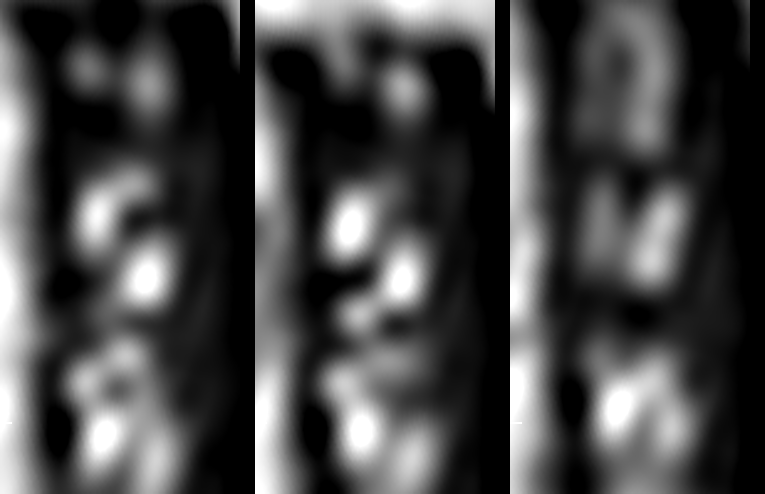

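Wheel tops and neighbouring figures read about as follows: wheel a is at 6 (5 above, 7 below), b at 6 (7 below), and c at 5 (4 above, 6 below). The planned rolls are a −2, b +1 and c −3. I'll move over with the gripper shut, the jaw axis along the bank's x.

```bash
cat > go.py <<'E'
import sys
from plant import *
from h import *
E=np.array([.9734,.2289]);L=np.array([-.2289,.9734]);C=np.array([570.4,-8.2])
def rel(bx,by,z):
    o=get_obs(); M=R.from_euler('xyz',o['tcp_rot']).as_matrix()
    t=np.array([*(C+E*bx+L*by),z]); T=np.array([[0,-E[1]*0-L[0]*0,0]]*3)
    G=np.array([[0,L[0],E[0]],[0,L[1],E[1]],[-1,0,0.]])
    d=o['tool_pos']-np.array([*C,0])
    print('t',round(o['time'],2),'bank xyz',(d[:2]@E).round(1),(d[:2]@L).round(1),d[2].round(2),'F',(o['contact_force']).round(1),'grip',round(o['grip_width'],1))
    print('tx ty tz cm',(M.T@(t-o['tool_pos'])/10).round(2),'w',R.from_matrix(M.T@G).as_rotvec().round(3))
if __name__=='__main__': rel(*map(float,sys.argv[1:4]))
E
python3 go.py 17 75 110
python3 -m creep '[{"ty":-53.4,"tz":-31.3,"wx":1.083,"gripper":1},{"ty":-53.4,"tz":-31.3,"wx":1.083,"gripper":1},{"ty":-53.4,"tz":-31.3,"wx":1.083,"gripper":1},{"ty":-53.4,"tz":-31.3,"wx":1.083,"gripper":1},{"ty":-53.4,"tz":-31.3,"wx":1.083,"gripper":1},{"ty":-53.4,"tz":-31.3,"wx":1.083,"gripper":1},{"ty":-53.4,"tz":-31.3,"wx":1.083,"gripper":1},{"ty":-53.4,"tz":-31.3,"wx":1.083,"gripper":1}]'; python3 go.py 17 75 110
```

```text
t 0.7 bank xyz -307.3 602.3 226.75 F [-0.2 -0.9 -0. ] grip 91.6
tx ty tz cm [ 11.67 -53.37 -31.38] w [ 1.083  0.    -0.   ]
t 0.7 bank xyz -307.3 602.3 226.75 F [-0.2 -0.9 -0. ] grip 91.6
tx ty tz cm [ 11.67 -53.37 -31.38] w [ 1.083  0.    -0.   ]validation failed for argument at $[0]...
```

```bash
python3 -m creep '[{"tx":0,"ty":-53.4,"tz":-31.3,"wx":1.083,"wy":0,"wz":0,"gripper":1},{"tx":0,"ty":-53.4,"tz":-31.3,"wx":1.083,"wy":0,"wz":0,"gripper":1},{"tx":0,"ty":-53.4,"tz":-31.3,"wx":1.083,"wy":0,"wz":0,"gripper":1},{"tx":0,"ty":-53.4,"tz":-31.3,"wx":1.083,"wy":0,"wz":0,"gripper":1},{"tx":0,"ty":-53.4,"tz":-31.3,"wx":1.083,"wy":0,"wz":0,"gripper":1},{"tx":0,"ty":-53.4,"tz":-31.3,"wx":1.083,"wy":0,"wz":0,"gripper":1},{"tx":0,"ty":-53.4,"tz":-31.3,"wx":1.083,"wy":0,"wz":0,"gripper":1},{"tx":0,"ty":-53.4,"tz":-31.3,"wx":1.083,"wy":0,"wz":0,"gripper":1}]'; python3 go.py 17 75 110
```

```text
time: 1.37
tool_pos: [369.7, 270.1, 227.0]
tcp_rot: [0.335, 1.57, 0.643]
contact_force: [0.9, 0.1, -1.0]
grip_width: 43.4
t 1.37 bank xyz -131.6 316.8 227.03 F [ 0.9  0.1 -1. ] grip 43.4
tx ty tz cm [ 11.71 -25.26  12.95] w [ 0.077  0.001 -0.   ]
```

```bash
python3 -m creep '[{"tx":0,"ty":-25.2,"tz":13,"wx":0.078,"wy":0,"wz":0,"gripper":1},{"tx":0,"ty":-25.2,"tz":13,"wx":0.078,"wy":0,"wz":0,"gripper":1},{"tx":0,"ty":-25.2,"tz":13,"wx":0.078,"wy":0,"wz":0,"gripper":1},{"tx":0,"ty":-25.2,"tz":13,"wx":0.078,"wy":0,"wz":0,"gripper":1},{"tx":4,"ty":-25.2,"tz":13,"wx":0.078,"wy":0,"wz":0,"gripper":1},{"tx":8,"ty":-25.2,"tz":13,"wx":0.078,"wy":0,"wz":0,"gripper":1},{"tx":11.7,"ty":-25.2,"tz":13,"wx":0.078,"wy":0,"wz":0,"gripper":1},{"tx":11.7,"ty":-25.2,"tz":13,"wx":0.078,"wy":0,"wz":0,"gripper":1}]'; python3 go.py 17 75 110
```

```text
time: 2.03
tool_pos: [569.6, 72.6, 113.9]
tcp_rot: [-0.197, 1.568, 0.038]
contact_force: [-0.4, 0.7, 0.5]
grip_width: 0.4
t 2.03 bank xyz 17.8 78.9 113.9 F [-0.4  0.7  0.5] grip 0.4
tx ty tz cm [ 0.39 -0.39 -0.08] w [0.004 0.003 0.   ]
```

```bash
python3 -m creep '[{"tx":1.5,"ty":-0.4,"tz":-0.2,"wx":0.004,"wy":0.003,"wz":0,"gripper":1},{"tx":2.4,"ty":-0.4,"tz":-0.2,"wx":0.004,"wy":0.003,"wz":0,"gripper":1},{"tx":2.4,"ty":-0.4,"tz":-0.2,"wx":0.004,"wy":0.003,"wz":0,"gripper":1}]'; python3 go.py 16 75 86
python3 - <<'E'
from look import *
o=[]
for n,(y,x) in (('top',(150,250)),('scene',(165,255))):
    c=capture(n);o.append(cv2.resize(c['frame'][y:y+85,x:x+110,::-1],None,fx=3.6,fy=3.6,interpolation=cv2.INTER_CUBIC))
cv2.imwrite('pics/p2.png',np.hstack(o))
E
```

```text
time: 2.28
tool_pos: [565.8, 69.8, 88.6]
tcp_rot: [2.962, 1.564, -3.09]
contact_force: [-0.1, -0.2, 0.4]
grip_width: 0.3
t 2.28 bank xyz 13.4 77.0 88.6 F [-0.1 -0.2  0.4] grip 0.3
tx ty tz cm [ 0.26 -0.2   0.27] w [ 0.    -0.007 -0.001]
```

View pics/p2.png

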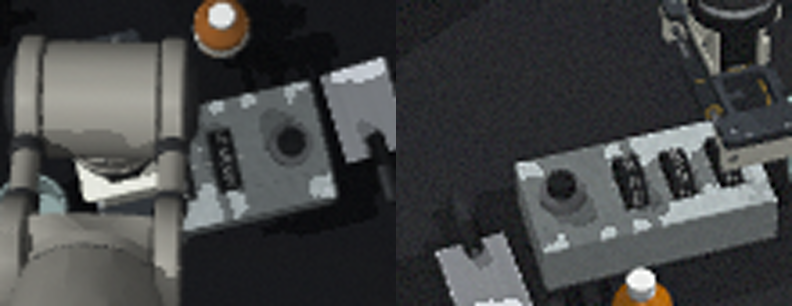

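The scene view shows the shut fingers over the left wheel at about (735,155) in the crop, clear of the middle wheel. Now I'll feel down in small steps.

```bash
python3 -m creep '[{"tx":0.3,"ty":0,"tz":0,"wx":0,"wy":0,"wz":0,"gripper":1},{"tx":0.5,"ty":0,"tz":0,"wx":0,"wy":0,"wz":0,"gripper":1},{"tx":0.5,"ty":0,"tz":0,"wx":0,"wy":0,"wz":0,"gripper":1},{"tx":0.5,"ty":0,"tz":0,"wx":0,"wy":0,"wz":0,"gripper":1}]'; python3 go.py 15 75 80
```

```text
time: 2.72
tool_pos: [567.2, 70.3, 86.4]
tcp_rot: [-3.022, 1.569, -2.789]
contact_force: [-1.3, -0.6, -0.0]
grip_width: 0.5
t 2.72 bank xyz 14.9 77.2 86.37 F [-1.3 -0.6 -0. ] grip 0.5
tx ty tz cm [ 0.64 -0.22  0.02] w [ 0.002 -0.002  0.   ]
```

```bash
python3 -m creep '[{"tx":0.3,"ty":-0.2,"tz":0,"wx":0,"wy":0,"wz":0,"gripper":1},{"tx":0.3,"ty":-0.2,"tz":0,"wx":0,"wy":0,"wz":0,"gripper":1},{"tx":0.3,"ty":-0.2,"tz":0,"wx":0,"wy":0,"wz":0,"gripper":1}]'
python3 -m creep '[{"tx":0.12,"ty":0,"tz":0,"wx":0,"wy":0,"wz":0,"gripper":1},{"tx":0.12,"ty":0,"tz":0,"wx":0,"wy":0,"wz":0,"gripper":1},{"tx":0.12,"ty":0,"tz":0,"wx":0,"wy":0,"wz":0,"gripper":1}]'; python3 go.py 15 75 80
```

```text
time: 2.97
tool_pos: [567.4, 67.8, 82.6]
tcp_rot: [3.115, 1.568, -2.936]
contact_force: [0.6, 0.7, -0.4]
grip_width: 0.7
time: 3.22
tool_pos: [567.4, 68.0, 81.4]
tcp_rot: [3.103, 1.568, -2.948]
contact_force: [0.1, -0.0, -0.1]
grip_width: 0.3
t 3.22 bank xyz 14.6 74.8 81.37 F [ 0.1 -0.  -0.1] grip 0.3
tx ty tz cm [0.14 0.02 0.04] w [ 0.001 -0.003 -0.   ]
```

Tracking is good. I'll keep going in 1.2 mm steps.

```bash
python3 -m creep '[{"tx":0.12,"ty":0,"tz":0,"wx":0,"wy":0,"wz":0,"gripper":1},{"tx":0.12,"ty":0,"tz":0,"wx":0,"wy":0,"wz":0,"gripper":1},{"tx":0.12,"ty":0,"tz":0,"wx":0,"wy":0,"wz":0,"gripper":1}]'; python3 go.py 15 75 80
```

```text
time: 3.47
tool_pos: [567.4, 68.0, 80.2]
tcp_rot: [3.108, 1.568, -2.943]
contact_force: [-0.5, -0.4, -1.1]
grip_width: 0.5
t 3.47 bank xyz 14.5 74.8 80.17 F [-0.5 -0.4 -1.1] grip 0.5
tx ty tz cm [0.02 0.01 0.05] w [ 0.001 -0.003 -0.   ]
```

```bash
python3 -m creep '[{"tx":0.08,"ty":0,"tz":0,"wx":0,"wy":0,"wz":0,"gripper":1},{"tx":0.08,"ty":0,"tz":0,"wx":0,"wy":0,"wz":0,"gripper":1},{"tx":0.08,"ty":0,"tz":0,"wx":0,"wy":0,"wz":0,"gripper":1}]'; python3 go.py 15 75 80
```

```text
time: 3.72
tool_pos: [567.4, 68.0, 79.4]
tcp_rot: [3.114, 1.568, -2.937]
contact_force: [0.9, 0.3, -0.1]
grip_width: 0.5
t 3.72 bank xyz 14.6 74.8 79.41 F [ 0.9  0.3 -0.1] grip 0.5
tx ty tz cm [-0.06  0.01  0.04] w [ 0.001 -0.003 -0.   ]
```

```bash
python3 -m creep '[{"tx":0.1,"ty":0,"tz":0,"wx":0,"wy":0,"wz":0,"gripper":1},{"tx":0.1,"ty":0,"tz":0,"wx":0,"wy":0,"wz":0,"gripper":1},{"tx":0.1,"ty":0,"tz":0,"wx":0,"wy":0,"wz":0,"gripper":1}]'; python3 go.py 15 75 80
```

```text
time: 3.97
tool_pos: [567.4, 68.0, 78.4]
tcp_rot: [3.105, 1.568, -2.947]
contact_force: [0.8, 0.1, -0.2]
grip_width: 0.6
t 3.97 bank xyz 14.5 74.8 78.36 F [ 0.8  0.1 -0.2] grip 0.6
tx ty tz cm [-0.16  0.01  0.05] w [ 0.001 -0.003 -0.   ]
```

```bash
python3 -m creep '[{"tx":0.1,"ty":0,"tz":0,"wx":0,"wy":0,"wz":0,"gripper":1},{"tx":0.1,"ty":0,"tz":0,"wx":0,"wy":0,"wz":0,"gripper":1},{"tx":0.1,"ty":0,"tz":0,"wx":0,"wy":0,"wz":0,"gripper":1}]'; python3 go.py 15 75 80
```

```text
time: 4.22
tool_pos: [567.4, 68.0, 77.4]
tcp_rot: [3.105, 1.568, -2.946]
contact_force: [-0.7, -0.0, 0.6]
grip_width: 0.7
t 4.22 bank xyz 14.5 74.8 77.36 F [-0.7 -0.   0.6] grip 0.7
tx ty tz cm [-0.26  0.02  0.05] w [ 0.001 -0.003 -0.   ]
```

```bash
python3 -m creep '[{"tx":0.1,"ty":0,"tz":0,"wx":0,"wy":0,"wz":0,"gripper":1},{"tx":0.1,"ty":0,"tz":0,"wx":0,"wy":0,"wz":0,"gripper":1},{"tx":0.1,"ty":0,"tz":0,"wx":0,"wy":0,"wz":0,"gripper":1}]'; python3 go.py 15 75 80
```

```text
time: 4.47
tool_pos: [567.5, 68.0, 76.4]
tcp_rot: [3.113, 1.568, -2.938]
contact_force: [-0.4, 0.2, -0.2]
grip_width: 0.2
t 4.47 bank xyz 14.6 74.8 76.42 F [-0.4  0.2 -0.2] grip 0.2
tx ty tz cm [-0.36  0.02  0.04] w [ 0.001 -0.003 -0.   ]
```

Run:
```python
from look import *
o=[]
c=capture('scene');x,y=320,170
cv2.imwrite('pics/p3.png',cv2.resize(c['frame'][y:y+70,x:x+70,::-1],None,fx=8,fy=8,interpolation=cv2.INTER_CUBIC))
```

```text
(no output)
```

View pics/p3.png

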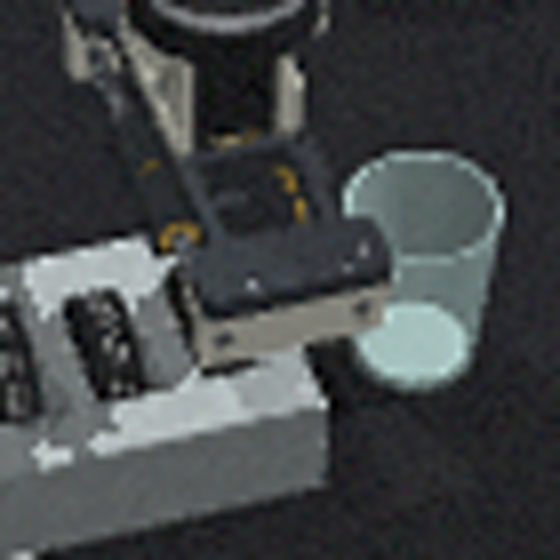

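```bash
python3 -m creep '[{"tx":0.1,"ty":0,"tz":0,"wx":0,"wy":0,"wz":0,"gripper":1},{"tx":0.1,"ty":0,"tz":0,"wx":0,"wy":0,"wz":0,"gripper":1},{"tx":0.1,"ty":0,"tz":0,"wx":0,"wy":0,"wz":0,"gripper":1}]'; python3 go.py 15 75 80
```

```text
time: 4.77
tool_pos: [567.8, 68.0, 75.9]
tcp_rot: [-3.067, 1.569, -2.835]
contact_force: [0.1, -0.3, 4.2]
grip_width: 0.6
t 4.77 bank xyz 14.9 74.8 75.91 F [ 0.1 -0.3  4.2] grip 0.6
tx ty tz cm [-0.41  0.02  0.01] w [ 0.001 -0.002  0.   ]
```

Run:
```python
from look import *
# re-evaluate rim heights vs. panel from first depth pictures, by scan along bank x at each wheel
for n in('top','scene'):
    c=np.load(n+'0.npz');f,M,p=cam(c); z=c['z_map'];v,u=np.mgrid[0:400,0:640]
    P=np.stack([(u-c['cx'])/f*z,(v-c['cy'])/f*z,z],-1)@M.T+p
    d=P[:,:,:2]-np.array([570.4,-8.2]); e=np.array([.9734,.2289]);l=np.array([-e[1],e[0]]);bx=d@e;by=d@l
    for yc in(75,31,-13,-76):
        print(n,yc,[(x,float(np.median(P[(z>0)&(abs(bx-x)<3)&(abs(by-yc)<7)][:,2]).round(1))) for x in range(-36,37,6)])
```

```text
top 75 [(-36, 56.4), (-30, 55.5), (-24, 60.8), (-18, 72.0), (-12, 75.2), (-6, 82.4), (0, 80.1), (6, 79.0), (12, 77.0), (18, 72.7), (24, 67.0), (30, 54.4), (36, 55.8)]
top 31 [(-36, 56.9), (-30, 54.1), (-24, 55.3), (-18, 70.4), (-12, 72.9), (-6, 74.7), (0, 74.9), (6, 72.4), (12, 74.0), (18, 68.4), (24, 57.1), (30, 56.1), (36, 56.0)]
top -13 [(-36, 56.7), (-30, 53.8), (-24, 64.0), (-18, 73.3), (-12, 79.2), (-6, 81.1), (0, 80.9), (6, 79.4), (12, 77.8), (18, 76.3), (24, 66.9), (30, 54.8), (36, 58.9)]
top -76 [(-36, 56.0), (-30, 54.5), (-24, 59.2), (-18, 68.5), (-12, 79.0), (-6, 79.3), (0, 85.5), (6, 80.6), (12, 76.8), (18, 70.2), (24, 55.4), (30, 54.9), (36, 57.7)]
scene 75 [(-36, 57.4), (-30, 60.2), (-24, 65.9), (-18, nan), (-12, 74.9), (-6, 76.2), (0, 78.0), (6, 76.2), (12, 72.8), (18, 72.1), (24, 61.3), (30, 52.8), (36, 53.2)]
scene 31 [(-36, 54.4), (-30, 56.3), (-24, nan), (-18, 67.8), (-12, 70.5), (-6, 74.2), (0, 72.9), (6, 72.6), (12, 68.5), (18, 69.5), (24, 61.4), (30, 52.4), (36, 53.8)]
scene -13 [(-36, 56.8), (-30, nan), (-24, nan), (-18, 74.9), (-12, -749.8), (-6, 78.6), (0, 78.0), (6, 79.8), (12, 76.7), (18, 70.5), (24, 57.9), (30, 54.3), (36, 53.8)]
scene -76 [(-36, 57.2), (-30, -351.5), (-24, -752.2), (-18, -748.9), (-12, -740.1), (-6, 77.1), (0, 77.5), (6, 77.7), (12, 72.8), (18, 59.0), (24, 54.1), (30, 52.8), (36, 53.2)]
  return _methods._mean(a, axis=axis, dtype=dtype,
  ret = ret.dtype.type(ret / rcount)
```

```bash
python3 -m creep '[{"tx":0.12,"ty":0,"tz":0,"wx":0,"wy":0,"wz":0,"gripper":1},{"tx":0.12,"ty":0,"tz":0,"wx":0,"wy":0,"wz":0,"gripper":1},{"tx":0.12,"ty":0,"tz":0,"wx":0,"wy":0,"wz":0,"gripper":1},{"tx":0.12,"ty":0,"tz":0,"wx":0,"wy":0,"wz":0,"gripper":1}]'; python3 go.py 15 75 75
```

```text
time: 5.1
tool_pos: [568.2, 68.1, 75.1]
tcp_rot: [-2.831, 1.57, -2.598]
contact_force: [-0.3, 1.5, 6.6]
grip_width: 0.5
t 5.1 bank xyz 15.3 74.7 75.06 F [-0.3  1.5  6.6] grip 0.5
tx ty tz cm [ 0.01  0.03 -0.03] w [ 0.001 -0.001  0.   ]
```

```bash
python3 -m creep '[{"tx":0.1,"ty":0,"tz":0,"wx":0,"wy":0,"wz":0,"gripper":1},{"tx":0.1,"ty":0,"tz":0,"wx":0,"wy":0,"wz":0,"gripper":1},{"tx":0.1,"ty":0,"tz":0,"wx":0,"wy":0,"wz":0,"gripper":1},{"tx":0.1,"ty":0,"tz":0,"wx":0,"wy":0,"wz":0,"gripper":1}]'; python3 go.py 15 75 75
```

```text
time: 5.43
tool_pos: [568.7, 68.1, 74.4]
tcp_rot: [-0.923, 1.57, -0.691]
contact_force: [0.2, 0.5, 7.5]
grip_width: 0.1
t 5.43 bank xyz 15.8 74.7 74.45 F [0.2 0.5 7.5] grip 0.1
tx ty tz cm [-0.06  0.03 -0.08] w [0.001 0.    0.001]
```

```bash
python3 -m creep '[{"tx":0.1,"ty":0,"tz":-0.2,"wx":0,"wy":0,"wz":0,"gripper":1},{"tx":0.1,"ty":0,"tz":-0.4,"wx":0,"wy":0,"wz":0,"gripper":1},{"tx":0.1,"ty":0,"tz":-0.4,"wx":0,"wy":0,"wz":0,"gripper":1}]'; python3 go.py 15 75 75
```

```text
time: 5.68
tool_pos: [566.7, 67.5, 74.6]
tcp_rot: [-0.202, 1.565, 0.03]
contact_force: [4.1, 2.0, 11.3]
grip_width: 0.8
t 5.68 bank xyz 13.7 74.5 74.59 F [ 4.1  2.  11.3] grip 0.8
tx ty tz cm [-0.04  0.05  0.13] w [0.001 0.005 0.001]
```

```bash
python3 -m creep '[{"tx":0,"ty":0,"tz":-0.3,"wx":0,"wy":0,"wz":0,"gripper":1},{"tx":0,"ty":0,"tz":-0.6,"wx":0,"wy":0,"wz":0,"gripper":1},{"tx":0,"ty":0,"tz":-0.6,"wx":0,"wy":0,"wz":0,"gripper":1}]'; python3 go.py 15 75 75
```

```text
time: 5.93
tool_pos: [561.6, 66.2, 75.3]
tcp_rot: [-0.2, 1.563, 0.032]
contact_force: [4.8, 3.2, 14.8]
grip_width: 0.1
t 5.93 bank xyz 8.5 74.4 75.34 F [ 4.8  3.2 14.8] grip 0.1
tx ty tz cm [0.04 0.05 0.65] w [0.001 0.008 0.002]
```

```bash
python3 -m creep '[{"tx":0,"ty":0,"tz":-0.3,"wx":0,"wy":0,"wz":0,"gripper":1},{"tx":0,"ty":0,"tz":-0.6,"wx":0,"wy":0,"wz":0,"gripper":1},{"tx":0,"ty":0,"tz":-0.6,"wx":0,"wy":0,"wz":0,"gripper":1}]'; python3 go.py 15 75 75
```

```text
time: 6.18
tool_pos: [553.8, 64.5, 75.2]
tcp_rot: [-0.382, 1.568, -0.15]
contact_force: [-2.5, 0.3, 19.6]
grip_width: 0.2
t 6.18 bank xyz 0.5 74.6 75.22 F [-2.5  0.3 19.6] grip 0.2
tx ty tz cm [0.03 0.04 1.45] w [0.001 0.003 0.001]
```

```bash
python3 -m creep '[{"tx":-0.13,"ty":0,"tz":-0.2,"wx":0,"wy":0,"wz":0,"gripper":1},{"tx":-0.13,"ty":0,"tz":-0.5,"wx":0,"wy":0,"wz":0,"gripper":1},{"tx":-0.13,"ty":0,"tz":-0.5,"wx":0,"wy":0,"wz":0,"gripper":1}]'; python3 go.py 15 75 75
```

```text
time: 6.43
tool_pos: [549.4, 63.4, 76.2]
tcp_rot: [-0.298, 1.567, -0.066]
contact_force: [0.8, 1.5, 15.2]
grip_width: 0.4
t 6.43 bank xyz -4.1 74.5 76.21 F [ 0.8  1.5 15.2] grip 0.4
tx ty tz cm [0.13 0.05 1.91] w [0.001 0.004 0.001]
```

```bash
python3 -m creep '[{"tx":0.0,"ty":0,"tz":-0.3,"wx":0,"wy":0,"wz":0,"gripper":1},{"tx":0.05,"ty":0,"tz":-0.6,"wx":0,"wy":0,"wz":0,"gripper":1},{"tx":0.05,"ty":0,"tz":-0.6,"wx":0,"wy":0,"wz":0,"gripper":1}]'; python3 go.py 15 75 75
```

```text
time: 6.68
tool_pos: [540.8, 61.7, 74.5]
tcp_rot: [-2.998, 1.568, -2.766]
contact_force: [-5.6, -1.9, 11.8]
grip_width: 0.8
t 6.68 bank xyz -12.8 74.8 74.49 F [-5.6 -1.9 11.8] grip 0.8
tx ty tz cm [-0.06  0.02  2.78] w [ 0.001 -0.003  0.   ]
```

```bash
python3 -m creep '[{"tx":0.0,"ty":0,"tz":-0.2,"wx":0,"wy":0,"wz":0,"gripper":1},{"tx":0,"ty":0,"tz":-0.2,"wx":0,"wy":0,"wz":0,"gripper":1},{"tx":-0.8,"ty":0,"tz":-0.2,"wx":0,"wy":0,"wz":0,"gripper":1},{"tx":-2.5,"ty":0,"tz":-0.2,"wx":0,"wy":0,"wz":0,"gripper":1},{"tx":-6,"ty":0,"tz":-2,"wx":0,"wy":0,"wz":0,"gripper":1},{"tx":-8,"ty":0,"tz":-6,"wx":0,"wy":0,"wz":0,"gripper":1},{"tx":-8,"ty":0,"tz":-10,"wx":0,"wy":0,"wz":0,"gripper":1},{"tx":-8,"ty":0,"tz":-13,"wx":0,"wy":0,"wz":0,"gripper":1}]'; python3 go.py -12 31 100
python3 - <<'E'
from look import *
for n,tr in (('top',(-40,65)),('scene',(-90,15))):
    c=avg(n,4); np.savez(f'{n}2.npz',**c); show(c,f'rd_{n}2.png',tr=tr)
E
```

```text
time: 7.35
tool_pos: [412.9, 31.7, 154.3]
tcp_rot: [-2.897, 1.569, -2.664]
contact_force: [0.2, -0.3, 0.0]
grip_width: 0.5
t 7.35 bank xyz -144.2 74.9 154.33 F [ 0.2 -0.3  0. ] grip 0.5
tx ty tz cm [ 5.41 -4.41 13.22] w [ 0.002 -0.002  0.   ][ WARN:0@9.115] global loadsave.cpp:1063 imwrite_ Unsupported depth image for selected encoder is fallbacked to CV_8U.
```

View pics/rd_scene2.png

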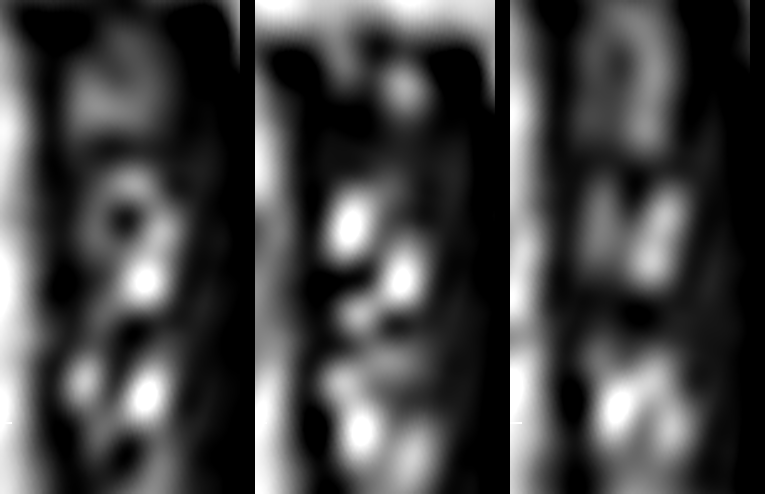

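View pics/rd_top2.png

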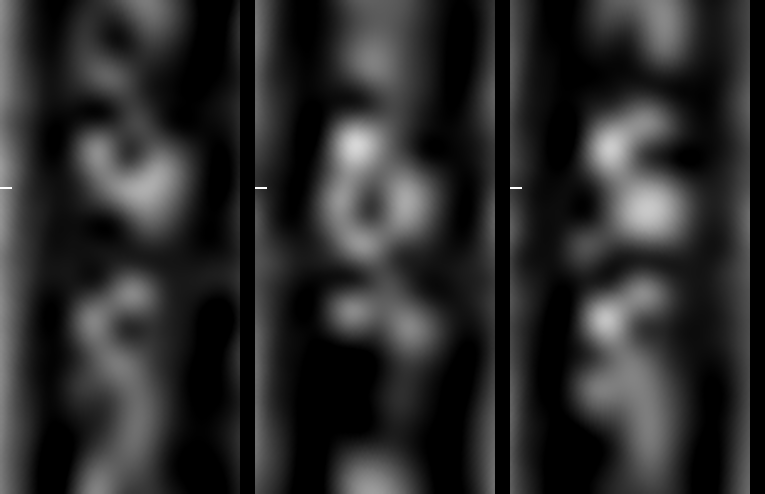

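Wheel a now shows 4 in the top view, at (130,180), with 5 below it at (120,340). The scene view shows 2, 3, 4 going up to the top, which agrees. Next is wheel b.

```bash
python3 -m creep '[{"tx":0,"ty":-4.4,"tz":4,"wx":0,"wy":0,"wz":0,"gripper":1},{"tx":0,"ty":-4.4,"tz":8,"wx":0,"wy":0,"wz":0,"gripper":1},{"tx":2,"ty":-4.4,"tz":12,"wx":0,"wy":0,"wz":0,"gripper":1},{"tx":5,"ty":-4.4,"tz":13.5,"wx":0,"wy":0,"wz":0,"gripper":1},{"tx":7,"ty":-4.4,"tz":13.5,"wx":0,"wy":0,"wz":0,"gripper":1},{"tx":7.6,"ty":-4.4,"tz":13.5,"wx":0,"wy":0,"wz":0,"gripper":1},{"tx":7.6,"ty":-4.4,"tz":13.5,"wx":0,"wy":0,"wz":0,"gripper":1},{"tx":7.6,"ty":-4.4,"tz":13.5,"wx":0,"wy":0,"wz":0,"gripper":1}]'; python3 go.py -8 31 75
```

```text
time: 8.42
tool_pos: [556.0, 20.2, 77.5]
tcp_rot: [3.075, 1.567, -2.976]
contact_force: [-0.2, -0.2, 0.8]
grip_width: 0.4
t 8.42 bank xyz -7.5 30.9 77.54 F [-0.2 -0.2  0.8] grip 0.4
tx ty tz cm [ 0.25  0.01 -0.05] w [ 0.001 -0.003 -0.   ]
```

```bash
python3 -m creep '[{"tx":0.15,"ty":0,"tz":-0.05,"wx":0,"wy":0,"wz":0,"gripper":1},{"tx":0.15,"ty":0,"tz":-0.05,"wx":0,"wy":0,"wz":0,"gripper":1},{"tx":0.15,"ty":0,"tz":-0.05,"wx":0,"wy":0,"wz":0,"gripper":1}]'
python3 -m creep '[{"tx":0.15,"ty":0,"tz":0,"wx":0,"wy":0,"wz":0,"gripper":1},{"tx":0.15,"ty":0,"tz":0,"wx":0,"wy":0,"wz":0,"gripper":1},{"tx":0.15,"ty":0,"tz":0,"wx":0,"wy":0,"wz":0,"gripper":1}]'
```

```text
time: 8.67
tool_pos: [555.7, 19.9, 76.8]
tcp_rot: [-2.914, 1.569, -2.682]
contact_force: [-0.3, -0.6, 0.0]
grip_width: 0.8
time: 8.92
tool_pos: [555.6, 20.0, 74.3]
tcp_rot: [-3.138, 1.568, -2.907]
contact_force: [0.1, 0.3, -0.3]
grip_width: 0.5
```

```bash
python3 -m creep '[{"tx":0.13,"ty":0,"tz":0,"wx":0,"wy":0,"wz":0,"gripper":1},{"tx":0.13,"ty":0,"tz":0,"wx":0,"wy":0,"wz":0,"gripper":1},{"tx":0.13,"ty":0,"tz":0,"wx":0,"wy":0,"wz":0,"gripper":1}]'
```

```text
time: 9.17
tool_pos: [556.0, 19.9, 73.5]
tcp_rot: [-3.018, 1.569, -2.786]
contact_force: [-1.3, -0.0, 5.3]
grip_width: 0.3
```

```bash
python3 -m creep '[{"tx":0.1,"ty":0,"tz":0,"wx":0,"wy":0,"wz":0,"gripper":1},{"tx":0.1,"ty":0,"tz":0,"wx":0,"wy":0,"wz":0,"gripper":1},{"tx":0.1,"ty":0,"tz":0,"wx":0,"wy":0,"wz":0,"gripper":1}]'
```

```text
time: 9.42
tool_pos: [556.1, 19.9, 72.9]
tcp_rot: [-2.888, 1.569, -2.656]
contact_force: [-2.5, -0.4, 8.2]
grip_width: 0.3
```

```bash
python3 -m creep '[{"tx":0.07,"ty":0,"tz":0,"wx":0,"wy":0,"wz":0,"gripper":1},{"tx":0.07,"ty":0,"tz":0.3,"wx":0,"wy":0,"wz":0,"gripper":1},{"tx":0.05,"ty":0,"tz":0.6,"wx":0,"wy":0,"wz":0,"gripper":1},{"tx":0.05,"ty":0,"tz":0.6,"wx":0,"wy":0,"wz":0,"gripper":1}]'; python3 go.py 10 31 75
```

```text
time: 9.75
tool_pos: [562.9, 21.4, 73.0]
tcp_rot: [-1.194, 1.57, -0.962]
contact_force: [-1.2, 1.0, 10.4]
grip_width: 0.3
t 9.75 bank xyz -0.5 30.6 72.96 F [-1.2  1.  10.4] grip 0.3
tx ty tz cm [-0.2   0.04  1.05] w [0.001 0.    0.001]
```

```bash
python3 -m creep '[{"tx":0.03,"ty":0,"tz":0.3,"wx":0,"wy":0,"wz":0,"gripper":1},{"tx":0.05,"ty":0,"tz":0.6,"wx":0,"wy":0,"wz":0,"gripper":1},{"tx":0.06,"ty":0,"tz":0.8,"wx":0,"wy":0,"wz":0,"gripper":1},{"tx":0.06,"ty":0,"tz":0.8,"wx":0,"wy":0,"wz":0,"gripper":1}]'; python3 go.py 10 31 75
```

```text
time: 10.08
tool_pos: [571.7, 23.5, 72.5]
tcp_rot: [-0.391, 1.568, -0.159]
contact_force: [2.4, 1.9, 8.6]
grip_width: 0.6
t 10.08 bank xyz 8.5 30.5 72.48 F [2.4 1.9 8.6] grip 0.6
tx ty tz cm [-0.25  0.05  0.15] w [0.001 0.003 0.001]
```

```bash
python3 -m creep '[{"tx":0.0,"ty":0,"tz":0.1,"wx":0,"wy":0,"wz":0,"gripper":1},{"tx":-0.5,"ty":0,"tz":0.1,"wx":0,"wy":0,"wz":0,"gripper":1},{"tx":-2.5,"ty":0,"tz":0.1,"wx":0,"wy":0,"wz":0,"gripper":1},{"tx":-6,"ty":0,"tz":-2,"wx":0,"wy":0,"wz":0,"gripper":1},{"tx":-8,"ty":0,"tz":-6,"wx":0,"wy":0,"wz":0,"gripper":1},{"tx":-8,"ty":0,"tz":-10,"wx":0,"wy":0,"wz":0,"gripper":1},{"tx":-8,"ty":0,"tz":-14,"wx":0,"wy":0,"wz":0,"gripper":1},{"tx":-8,"ty":0,"tz":-15,"wx":0,"wy":0,"wz":0,"gripper":1}]'; python3 go.py 14 -13 88
python3 - <<'E'
from look import *
for n,tr in (('top',(-40,65)),('scene',(-90,15))):
    c=avg(n,4); np.savez(f'{n}3.npz',**c); show(c,f'rd_{n}3.png',tr=tr)
E
```

```text
time: 10.75
tool_pos: [417.3, -11.1, 150.7]
tcp_rot: [2.914, 1.562, -3.137]
contact_force: [-0.1, 0.7, -0.4]
grip_width: 0.6
t 10.75 bank xyz -149.7 32.2 150.65 F [-0.1  0.7 -0.4] grip 0.6
tx ty tz cm [ 6.12 -4.55 16.41] w [ 0.001 -0.008 -0.002][ WARN:0@9.938] global loadsave.cpp:1063 imwrite_ Unsupported depth image for selected encoder is fallbacked to CV_8U.
```

View pics/rd_scene3.png

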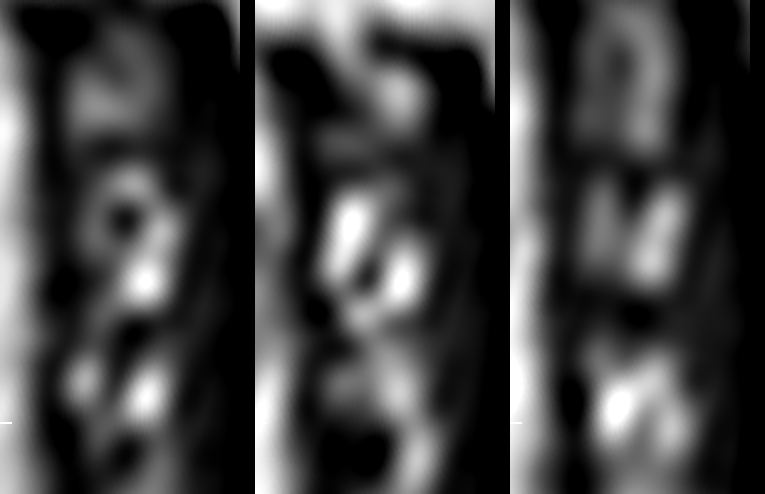

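View pics/rd_top3.png

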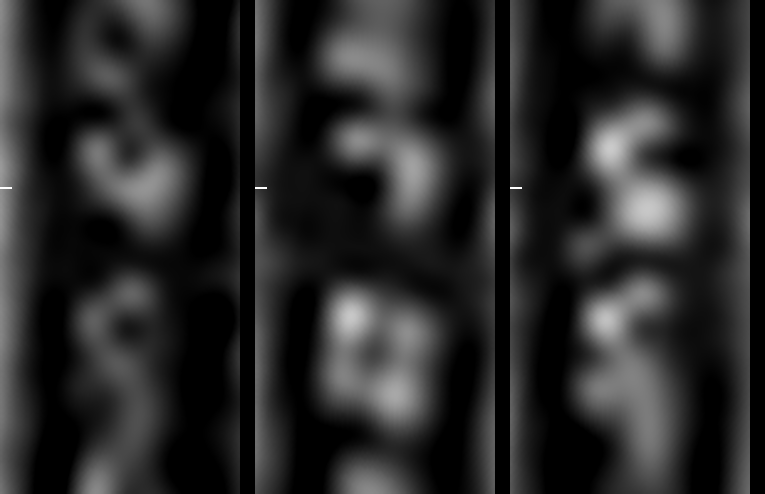

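Wheel b now shows 7 in the top view at (385,170), with 8 below and 6 above. Next is wheel c, −2 and then −1.

```bash
python3 -m creep '[{"tx":0,"ty":-4.4,"tz":4,"wx":0,"wy":0,"wz":0,"gripper":1},{"tx":0,"ty":-4.4,"tz":8,"wx":0,"wy":0,"wz":0,"gripper":1},{"tx":0,"ty":-4.4,"tz":12,"wx":0,"wy":0,"wz":0,"gripper":1},{"tx":2,"ty":-4.4,"tz":15,"wx":0,"wy":0,"wz":0,"gripper":1},{"tx":5,"ty":-4.4,"tz":16.3,"wx":0,"wy":0,"wz":0,"gripper":1},{"tx":6.4,"ty":-4.4,"tz":16.3,"wx":0,"wy":0,"wz":0,"gripper":1},{"tx":6.4,"ty":-4.4,"tz":16.3,"wx":0,"wy":0,"wz":0,"gripper":1},{"tx":6.4,"ty":-4.4,"tz":16.3,"wx":0,"wy":0,"wz":0,"gripper":1}]'; python3 go.py 15 -13 80
```

```text
time: 11.82
tool_pos: [591.7, -16.2, 85.4]
tcp_rot: [2.937, 1.565, -3.114]
contact_force: [0.1, -0.2, 0.9]
grip_width: 0.8
t 11.82 bank xyz 18.9 -12.7 85.35 F [ 0.1 -0.2  0.9] grip 0.8
tx ty tz cm [ 0.54 -0.03 -0.39] w [ 0.002 -0.006 -0.001]
```

```bash
python3 -m creep '[{"tx":0.2,"ty":0,"tz":-0.3,"wx":0,"wy":0,"wz":0,"gripper":1},{"tx":0.4,"ty":0,"tz":-0.3,"wx":0,"wy":0,"wz":0,"gripper":1},{"tx":0.4,"ty":0,"tz":-0.3,"wx":0,"wy":0,"wz":0,"gripper":1},{"tx":0.4,"ty":0,"tz":-0.3,"wx":0,"wy":0,"wz":0,"gripper":1}]'; python3 go.py 15 -13 80
```

```text
time: 12.15
tool_pos: [589.4, -17.5, 83.7]
tcp_rot: [-2.723, 1.569, -2.491]
contact_force: [0.5, -1.2, 1.0]
grip_width: -0.1
t 12.15 bank xyz 16.4 -13.4 83.75 F [ 0.5 -1.2  1. ] grip -0.1
tx ty tz cm [ 0.37  0.04 -0.14] w [ 0.001 -0.001  0.001]
```

```bash
python3 -m creep '[{"tx":0.12,"ty":0,"tz":0,"wx":0,"wy":0,"wz":0,"gripper":1},{"tx":0.12,"ty":0,"tz":0,"wx":0,"wy":0,"wz":0,"gripper":1},{"tx":0.12,"ty":0,"tz":0,"wx":0,"wy":0,"wz":0,"gripper":1}]'; python3 go.py 15 -13 80
```

```text
time: 12.4
tool_pos: [589.2, -17.4, 81.7]
tcp_rot: [-3.101, 1.568, -2.869]
contact_force: [0.8, -0.2, -0.1]
grip_width: 0.3
t 12.4 bank xyz 16.2 -13.2 81.71 F [ 0.8 -0.2 -0.1] grip 0.3
tx ty tz cm [ 0.17  0.02 -0.12] w [ 0.001 -0.003  0.   ]
```

```bash
python3 -m creep '[{"tx":0.12,"ty":0,"tz":-0.1,"wx":0,"wy":0,"wz":0,"gripper":1},{"tx":0.12,"ty":0,"tz":-0.1,"wx":0,"wy":0,"wz":0,"gripper":1},{"tx":0.12,"ty":0,"tz":-0.1,"wx":0,"wy":0,"wz":0,"gripper":1}]'
```

```text
time: 12.65
tool_pos: [588.1, -17.5, 80.1]
tcp_rot: [3.096, 1.568, -2.955]
contact_force: [0.2, 0.7, 0.4]
grip_width: 0.4
```

```bash
python3 -m creep '[{"tx":0.12,"ty":0,"tz":0,"wx":0,"wy":0,"wz":0,"gripper":1},{"tx":0.12,"ty":0,"tz":0,"wx":0,"wy":0,"wz":0,"gripper":1},{"tx":0.12,"ty":0,"tz":0,"wx":0,"wy":0,"wz":0,"gripper":1}]'; python3 go.py 15 -13 80
```

```text
time: 12.9
tool_pos: [588.1, -17.5, 78.9]
tcp_rot: [3.101, 1.568, -2.95]
contact_force: [0.0, 0.5, -0.1]
grip_width: 0.3
t 12.9 bank xyz 15.1 -13.1 78.92 F [ 0.   0.5 -0.1] grip 0.3
tx ty tz cm [-0.11  0.01 -0.01] w [ 0.001 -0.003 -0.   ]
```

```bash
python3 -m creep '[{"tx":0.12,"ty":0,"tz":0,"wx":0,"wy":0,"wz":0,"gripper":1},{"tx":0.12,"ty":0,"tz":0,"wx":0,"wy":0,"wz":0,"gripper":1},{"tx":0.12,"ty":0,"tz":0,"wx":0,"wy":0,"wz":0,"gripper":1}]'
```

```text
time: 13.15
tool_pos: [588.3, -17.6, 78.0]
tcp_rot: [-3.099, 1.568, -2.867]
contact_force: [0.4, -0.5, 2.1]
grip_width: 0.3
```

```bash
python3 -m creep '[{"tx":0.12,"ty":0,"tz":0,"wx":0,"wy":0,"wz":0,"gripper":1},{"tx":0.12,"ty":0,"tz":0,"wx":0,"wy":0,"wz":0,"gripper":1},{"tx":0.12,"ty":0,"tz":0,"wx":0,"wy":0,"wz":0,"gripper":1}]'; python3 go.py 15 -13 80
```

```text
time: 13.4
tool_pos: [588.8, -17.5, 77.3]
tcp_rot: [-2.83, 1.569, -2.597]
contact_force: [1.0, 0.4, 5.5]
grip_width: 0.4
t 13.4 bank xyz 15.7 -13.3 77.32 F [1.  0.4 5.5] grip 0.4
tx ty tz cm [-0.27  0.03 -0.08] w [ 0.001 -0.001  0.   ]
```

```bash
python3 -m creep '[{"tx":0.1,"ty":0,"tz":0,"wx":0,"wy":0,"wz":0,"gripper":1},{"tx":0.1,"ty":0,"tz":-0.3,"wx":0,"wy":0,"wz":0,"gripper":1},{"tx":0.1,"ty":0,"tz":-0.6,"wx":0,"wy":0,"wz":0,"gripper":1},{"tx":0.05,"ty":0,"tz":-0.9,"wx":0,"wy":0,"wz":0,"gripper":1},{"tx":0.05,"ty":0,"tz":-0.9,"wx":0,"wy":0,"wz":0,"gripper":1}]'; python3 go.py -15 -13 80
```

```text
time: 13.82
tool_pos: [582.0, -19.4, 78.5]
tcp_rot: [-0.387, 1.566, -0.155]
contact_force: [3.1, 3.0, 10.1]
grip_width: 0.4
t 13.82 bank xyz 8.8 -13.6 78.48 F [ 3.1  3.  10.1] grip 0.4
tx ty tz cm [-0.16  0.06 -2.37] w [0.001 0.004 0.002]
```

```bash
python3 -m creep '[{"tx":-0.03,"ty":0,"tz":-0.3,"wx":0,"wy":0,"wz":0,"gripper":1},{"tx":-0.05,"ty":0,"tz":-0.6,"wx":0,"wy":0,"wz":0,"gripper":1},{"tx":-0.05,"ty":0,"tz":-0.9,"wx":0,"wy":0,"wz":0,"gripper":1},{"tx":-0.05,"ty":0,"tz":-0.9,"wx":0,"wy":0,"wz":0,"gripper":1}]'; python3 go.py -15 -13 80
```

```text
time: 14.15
tool_pos: [572.1, -21.7, 78.9]
tcp_rot: [-0.695, 1.569, -0.463]
contact_force: [-0.8, 1.1, 13.5]
grip_width: 0.3
t 14.15 bank xyz -1.4 -13.6 78.9 F [-0.8  1.1 13.5] grip 0.3
tx ty tz cm [-0.11  0.06 -1.36] w [0.001 0.002 0.001]
```

```bash
python3 -m creep '[{"tx":0,"ty":0,"tz":-0.3,"wx":0,"wy":0,"wz":0,"gripper":1},{"tx":0.02,"ty":0,"tz":-0.6,"wx":0,"wy":0,"wz":0,"gripper":1},{"tx":0.05,"ty":0,"tz":-0.9,"wx":0,"wy":0,"wz":0,"gripper":1},{"tx":0.07,"ty":0,"tz":-0.9,"wx":0,"wy":0,"wz":0,"gripper":1}]'; python3 go.py -15 -13 80
```

```text
time: 14.48
tool_pos: [561.7, -23.9, 77.4]
tcp_rot: [-2.87, 1.568, -2.638]
contact_force: [-4.6, -0.6, 10.8]
grip_width: 0.8
t 14.48 bank xyz -12.1 -13.3 77.36 F [-4.6 -0.6 10.8] grip 0.8
tx ty tz cm [-0.26  0.03 -0.29] w [ 0.001 -0.002  0.001]
```

```bash
python3 -m creep '[{"tx":0.06,"ty":0,"tz":-0.25,"wx":0,"wy":0,"wz":0,"gripper":1},{"tx":0.06,"ty":0,"tz":-0.25,"wx":0,"wy":0,"wz":0,"gripper":1},{"tx":-0.8,"ty":0,"tz":-0.25,"wx":0,"wy":0,"wz":0,"gripper":1},{"tx":-2.5,"ty":0,"tz":-0.25,"wx":0,"wy":0,"wz":0,"gripper":1},{"tx":-6,"ty":0,"tz":-2,"wx":0,"wy":0,"wz":0,"gripper":1},{"tx":-8,"ty":0,"tz":-6,"wx":0,"wy":0,"wz":0,"gripper":1},{"tx":-8,"ty":0,"tz":-10,"wx":0,"wy":0,"wz":0,"gripper":1},{"tx":-8,"ty":0,"tz":-13,"wx":0,"wy":0,"wz":0,"gripper":1}]'; python3 go.py 8 -13 84
python3 - <<'E'
from look import *
for n,tr in (('top',(-40,65)),('scene',(-90,15))):
    c=avg(n,4); np.savez(f'{n}4.npz',**c); show(c,f'rd_{n}4.png',tr=tr)
E
```

```text
time: 15.15
tool_pos: [433.8, -53.7, 157.5]
tcp_rot: [-2.532, 1.569, -2.299]
contact_force: [-0.5, -0.8, -0.8]
grip_width: 0.4
t 15.15 bank xyz -143.4 -13.1 157.52 F [-0.5 -0.8 -0.8] grip 0.4
tx ty tz cm [ 7.330e+00 -1.000e-02  1.515e+01] w [ 0.002 -0.001  0.001][ WARN:0@11.582] global loadsave.cpp:1063 imwrite_ Unsupported depth image for selected encoder is fallbacked to CV_8U.
```

View pics/rd_scene4.png

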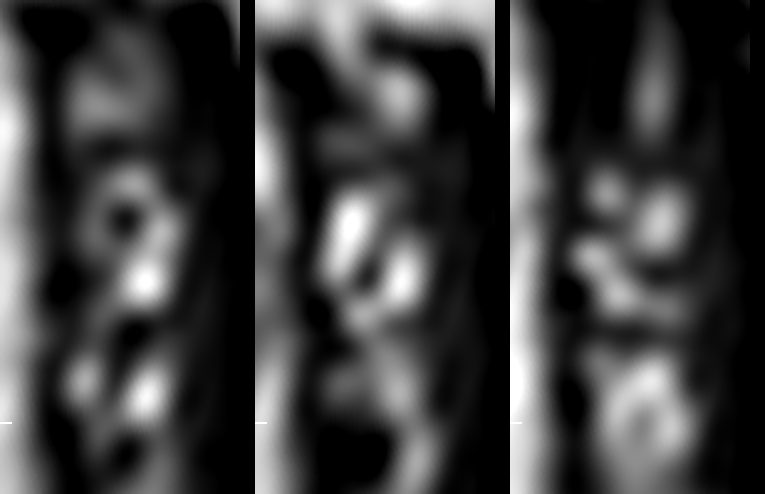

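View pics/rd_top4.png

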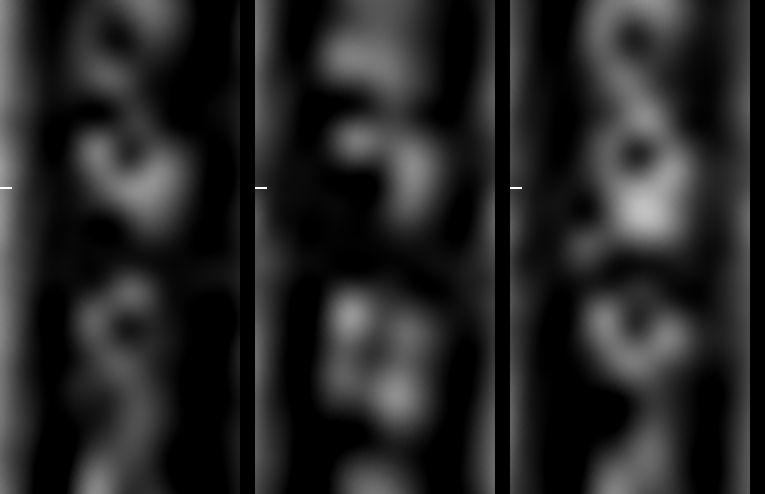

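Wheel c now shows 3 at the top in both views: scene rows 1, 2, 3 going up to the top, and 4 below in the top view. One more figure down.

```bash
python3 -m creep '[{"tx":0,"ty":0,"tz":4,"wx":0,"wy":0,"wz":0,"gripper":1},{"tx":0,"ty":0,"tz":8,"wx":0,"wy":0,"wz":0,"gripper":1},{"tx":0,"ty":0,"tz":12,"wx":0,"wy":0,"wz":0,"gripper":1},{"tx":3,"ty":0,"tz":15,"wx":0,"wy":0,"wz":0,"gripper":1},{"tx":6,"ty":0,"tz":15.2,"wx":0,"wy":0,"wz":0,"gripper":1},{"tx":7.3,"ty":0,"tz":15.2,"wx":0,"wy":0,"wz":0,"gripper":1},{"tx":7.3,"ty":0,"tz":15.2,"wx":0,"wy":0,"wz":0,"gripper":1},{"tx":7.3,"ty":0,"tz":15.2,"wx":0,"wy":0,"wz":0,"gripper":1}]'
python3 -m creep '[{"tx":0.1,"ty":0,"tz":0,"wx":0,"wy":0,"wz":0,"gripper":1},{"tx":0.2,"ty":0,"tz":0,"wx":0,"wy":0,"wz":0,"gripper":1},{"tx":0.2,"ty":0,"tz":0,"wx":0,"wy":0,"wz":0,"gripper":1},{"tx":0.2,"ty":0,"tz":0,"wx":0,"wy":0,"wz":0,"gripper":1}]'
python3 go.py 8 -13 78.5
```

```text
time: 16.22
tool_pos: [583.8, -18.2, 82.0]
tcp_rot: [2.988, 1.567, -3.062]
contact_force: [-0.3, -0.4, 0.6]
grip_width: 0.4
time: 16.55
tool_pos: [583.3, -18.8, 81.4]
tcp_rot: [-3.083, 1.568, -2.851]
contact_force: [0.2, 0.3, -0.0]
grip_width: 0.8
t 16.55 bank xyz 10.2 -13.3 81.37 F [ 0.2  0.3 -0. ] grip 0.8
tx ty tz cm [ 0.29  0.03 -0.22] w [ 0.001 -0.003  0.   ]
```

```bash
python3 -m creep '[{"tx":0.15,"ty":0,"tz":0,"wx":0,"wy":0,"wz":0,"gripper":1},{"tx":0.15,"ty":0,"tz":0,"wx":0,"wy":0,"wz":0,"gripper":1},{"tx":0.15,"ty":0,"tz":0,"wx":0,"wy":0,"wz":0,"gripper":1}]'
```

```text
time: 16.8
tool_pos: [583.6, -18.8, 79.9]
tcp_rot: [-3.021, 1.569, -2.789]
contact_force: [-1.0, -0.7, 2.1]
grip_width: 0.1
```

```bash
python3 -m creep '[{"tx":0.12,"ty":0,"tz":0,"wx":0,"wy":0,"wz":0,"gripper":1},{"tx":0.12,"ty":0,"tz":0,"wx":0,"wy":0,"wz":0,"gripper":1},{"tx":0.12,"ty":0,"tz":0,"wx":0,"wy":0,"wz":0,"gripper":1}]'; python3 go.py 8 -13 78.5
```

```text
time: 17.05
tool_pos: [584.0, -18.7, 79.1]
tcp_rot: [-2.686, 1.57, -2.454]
contact_force: [0.8, -0.5, 6.6]
grip_width: 0.7
t 17.05 bank xyz 10.8 -13.4 79.09 F [ 0.8 -0.5  6.6] grip 0.7
tx ty tz cm [ 0.06  0.04 -0.28] w [ 0.001 -0.001  0.001]
```

Contact found. I'll press to about 10 N and roll −18 mm or so.

```bash
python3 -m creep '[{"tx":0.07,"ty":0,"tz":0,"wx":0,"wy":0,"wz":0,"gripper":1},{"tx":0.07,"ty":0,"tz":-0.3,"wx":0,"wy":0,"wz":0,"gripper":1},{"tx":0.05,"ty":0,"tz":-0.6,"wx":0,"wy":0,"wz":0,"gripper":1},{"tx":0.05,"ty":0,"tz":-0.9,"wx":0,"wy":0,"wz":0,"gripper":1},{"tx":0.05,"ty":0,"tz":-0.9,"wx":0,"wy":0,"wz":0,"gripper":1}]'; python3 go.py -7 -13 78.5
```

```text
time: 17.47
tool_pos: [575.8, -20.8, 79.5]
tcp_rot: [-0.824, 1.569, -0.592]
contact_force: [0.0, 0.8, 9.8]
grip_width: 0.4
t 17.47 bank xyz 2.4 -13.5 79.49 F [0.  0.8 9.8] grip 0.4
tx ty tz cm [ 0.1   0.05 -0.94] w [0.001 0.001 0.001]
```

```bash
python3 -m creep '[{"tx":0.02,"ty":0,"tz":-0.3,"wx":0,"wy":0,"wz":0,"gripper":1},{"tx":0.04,"ty":0,"tz":-0.6,"wx":0,"wy":0,"wz":0,"gripper":1},{"tx":0.06,"ty":0,"tz":-0.8,"wx":0,"wy":0,"wz":0,"gripper":1},{"tx":0.06,"ty":0,"tz":-0.8,"wx":0,"wy":0,"wz":0,"gripper":1}]'; python3 go.py -7 -13 78.5
```

```text
time: 17.8
tool_pos: [567.5, -22.8, 78.9]
tcp_rot: [-1.805, 1.57, -1.573]
contact_force: [-2.3, -0.2, 12.6]
grip_width: 0.4
t 17.8 bank xyz -6.2 -13.5 78.88 F [-2.3 -0.2 12.6] grip 0.4
tx ty tz cm [ 0.04  0.05 -0.08] w [ 0.001 -0.     0.001]
```

```bash
python3 -m creep '[{"tx":-0.8,"ty":0,"tz":0,"wx":0,"wy":0,"wz":0,"gripper":1},{"tx":-2.5,"ty":0,"tz":0,"wx":0,"wy":0,"wz":0,"gripper":1},{"tx":-6,"ty":0,"tz":-2,"wx":0,"wy":0,"wz":0,"gripper":1},{"tx":-8,"ty":-2,"tz":-6,"wx":0,"wy":0,"wz":0,"gripper":1},{"tx":-8,"ty":-4,"tz":-10,"wx":0,"wy":0,"wz":0,"gripper":1},{"tx":-8,"ty":-6,"tz":-13,"wx":0,"wy":0,"wz":0,"gripper":1},{"tx":-8,"ty":-6,"tz":-14,"wx":0,"wy":0,"wz":0,"gripper":1},{"tx":-8,"ty":-6,"tz":-14,"wx":0,"wy":0,"wz":0,"gripper":1}]'; python3 go.py 0 -76 92
python3 - <<'E'
from look import *
for n,tr in (('top',(-40,65)),('scene',(-90,15))):
    c=avg(n,4); np.savez(f'{n}5.npz',**c); show(c,f'rd_{n}5.png',tr=tr)
E
```

```text
time: 18.47
tool_pos: [441.9, -114.4, 157.8]
tcp_rot: [3.023, 1.566, -3.031]
contact_force: [-0.6, 0.1, -0.2]
grip_width: 0.6
t 18.47 bank xyz -149.4 -73.9 157.82 F [-0.6  0.1 -0.2] grip 0.6
tx ty tz cm [ 6.52 -0.18 14.97] w [-0.002 -0.004 -0.001][ WARN:0@9.628] global loadsave.cpp:1063 imwrite_ Unsupported depth image for selected encoder is fallbacked to CV_8U.
```

View pics/rd_scene5.png

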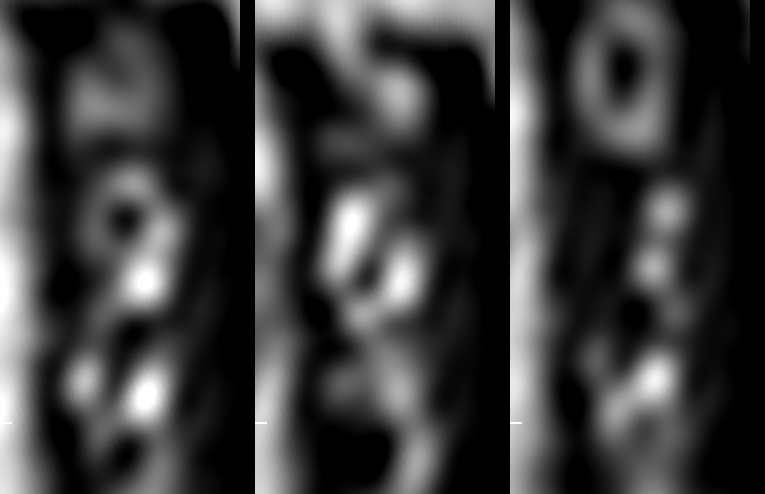

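View pics/rd_top5.png

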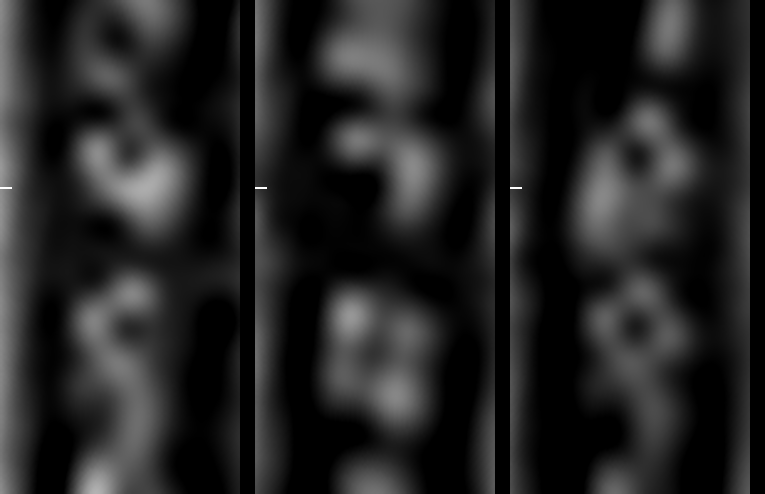

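Wheel c now shows 2, with 0, 1, 2 running up to the top and 3 below. The unit reads 4 7 2. Now the enter key.

```bash
python3 -m creep '[{"tx":0,"ty":-0.2,"tz":4,"wx":0,"wy":0,"wz":0,"gripper":1},{"tx":0,"ty":-0.2,"tz":8,"wx":0,"wy":0,"wz":0,"gripper":1},{"tx":0,"ty":-0.2,"tz":12,"wx":0,"wy":0,"wz":0,"gripper":1},{"tx":2,"ty":-0.2,"tz":14.8,"wx":0,"wy":0,"wz":0,"gripper":1},{"tx":5,"ty":-0.2,"tz":14.8,"wx":0,"wy":0,"wz":0,"gripper":1},{"tx":6.5,"ty":-0.2,"tz":14.8,"wx":0,"wy":0,"wz":0,"gripper":1},{"tx":6.5,"ty":-0.2,"tz":14.8,"wx":0,"wy":0,"wz":0,"gripper":1},{"tx":6.5,"ty":-0.2,"tz":14.8,"wx":0,"wy":0,"wz":0,"gripper":1}]'
python3 -m creep '[{"tx":0.3,"ty":0,"tz":0,"wx":0,"wy":0,"wz":0,"gripper":1},{"tx":0.6,"ty":0,"tz":0,"wx":0,"wy":0,"wz":0,"gripper":1},{"tx":0.6,"ty":0,"tz":0,"wx":0,"wy":0,"wz":0,"gripper":1},{"tx":0.6,"ty":0,"tz":0,"wx":0,"wy":0,"wz":0,"gripper":1}]'
python3 go.py 0 -76 75
```

```text
time: 19.53
tool_pos: [588.6, -80.5, 91.4]
tcp_rot: [2.911, 1.566, -3.14]
contact_force: [-0.5, -0.4, 0.7]
grip_width: 0.7
time: 19.87
tool_pos: [589.1, -81.3, 87.0]
tcp_rot: [-2.836, 1.569, -2.604]
contact_force: [0.9, -0.5, 0.2]
grip_width: 0.2
t 19.87 bank xyz 1.4 -75.4 87.03 F [ 0.9 -0.5  0.2] grip 0.2
tx ty tz cm [ 1.2  -0.06 -0.14] w [ 0.001 -0.002  0.001]
```

```bash
python3 -m creep '[{"tx":0.3,"ty":0,"tz":-0.1,"wx":0,"wy":0,"wz":0,"gripper":1},{"tx":0.6,"ty":0,"tz":-0.1,"wx":0,"wy":0,"wz":0,"gripper":1},{"tx":0.8,"ty":0,"tz":-0.1,"wx":0,"wy":0,"wz":0,"gripper":1},{"tx":0.8,"ty":0,"tz":-0.1,"wx":0,"wy":0,"wz":0,"gripper":1}]'
python3 -m creep '[{"tx":0.2,"ty":0,"tz":0,"wx":0,"wy":0,"wz":0,"gripper":1},{"tx":0.4,"ty":0,"tz":0,"wx":0,"wy":0,"wz":0,"gripper":1},{"tx":0.4,"ty":0,"tz":0,"wx":0,"wy":0,"wz":0,"gripper":1},{"tx":0.4,"ty":0,"tz":0,"wx":0,"wy":0,"wz":0,"gripper":1}]'
python3 go.py 0 -76 75
```

```text
time: 20.2
tool_pos: [588.0, -81.5, 78.3]
tcp_rot: [-3.001, 1.568, -2.769]
contact_force: [0.3, -0.6, 3.5]
grip_width: 0.7
time: 20.53
tool_pos: [588.1, -81.5, 74.8]
tcp_rot: [-2.924, 1.568, -2.692]
contact_force: [-1.9, -1.0, 6.5]
grip_width: 0.5
t 20.53 bank xyz 0.4 -75.4 74.81 F [-1.9 -1.   6.5] grip 0.5
tx ty tz cm [-0.02 -0.06 -0.04] w [ 0.001 -0.002  0.001]
```

```bash
python3 -m creep '[{"tx":0.2,"ty":0,"tz":0,"wx":0,"wy":0,"wz":0,"gripper":1},{"tx":0.25,"ty":0,"tz":0,"wx":0,"wy":0,"wz":0,"gripper":1},{"tx":0.25,"ty":0,"tz":0,"wx":0,"wy":0,"wz":0,"gripper":1}]'
python3 go.py 0 -76 75
python3 -m creep '[{"tx":-0.5,"ty":0,"tz":0,"wx":0,"wy":0,"wz":0,"gripper":1},{"tx":-2.5,"ty":0,"tz":0,"wx":0,"wy":0,"wz":0,"gripper":1},{"tx":-6,"ty":0,"tz":-2,"wx":0,"wy":0,"wz":0,"gripper":1},{"tx":-8,"ty":0,"tz":-6,"wx":0,"wy":0,"wz":0,"gripper":1},{"tx":-8,"ty":0,"tz":-10,"wx":0,"wy":0,"wz":0,"gripper":1},{"tx":-8,"ty":0,"tz":-14,"wx":0,"wy":0,"wz":0,"gripper":1},{"tx":-8,"ty":0,"tz":-16,"wx":0,"wy":0,"wz":0,"gripper":1},{"tx":-8,"ty":0,"tz":-16,"wx":0,"wy":0,"wz":0,"gripper":1}]'; python3 go.py 0 -76 92
python3 - <<'E'
from look import *
for n,tr in (('top',(-40,65)),('scene',(-90,15))):
    c=avg(n,4); np.savez(f'{n}6.npz',**c); show(c,f'rd_{n}6.png',tr=tr)
    f,M,p=cam(c); z=c['z_map'];v,u=np.mgrid[0:400,0:640]
    P=np.stack([(u-c['cx'])/f*z,(v-c['cy'])/f*z,z],-1)@M.T+p
    d=P[:,:,:2]-C0; e=np.array([np.cos(YAW),np.sin(YAW)]);l=np.array([-e[1],e[0]])
    m=(z>0)&(abs(d@e)<6)&(abs(d@l+76)<6);print('key z',np.median(P[m][:,2]))
a=cv2.imread('pics/rd_top6.png');b=cv2.imread('pics/rd_scene6.png');s=cv2.resize(np.vstack([a,b]),None,fx=.6,fy=.6);cv2.imwrite('pics/both6.png',s)
f0=np.load('scene0.npz')['frame'];f6=np.load('scene6.npz')['frame'].astype(np.uint8)
cv2.imwrite('pics/scene6.png',f6[:,:,::-1])
E
```

```text
time: 20.78
tool_pos: [588.1, -81.5, 72.5]
tcp_rot: [-2.887, 1.569, -2.655]
contact_force: [-1.5, -0.1, 7.7]
grip_width: 0.4
t 20.78 bank xyz 0.4 -75.4 72.48 F [-1.5 -0.1  7.7] grip 0.4
tx ty tz cm [-0.25 -0.06 -0.04] w [ 0.001 -0.002  0.001]
time: 21.45
tool_pos: [428.3, -118.0, 152.1]
tcp_rot: [2.884, 1.565, 3.115]
contact_force: [0.7, 0.7, -0.5]
grip_width: 0.7
t 21.45 bank xyz -163.5 -74.4 152.1 F [ 0.7  0.7 -0.5] grip 0.7
tx ty tz cm [ 5.92 -0.16 16.38] w [-0.001 -0.006 -0.001]
key z 80.34781879243042
key z 76.62717305282513[ WARN:0@15.209] global loadsave.cpp:1063 imwrite_ Unsupported depth image for selected encoder is fallbacked to CV_8U.
```

View pics/both6.png

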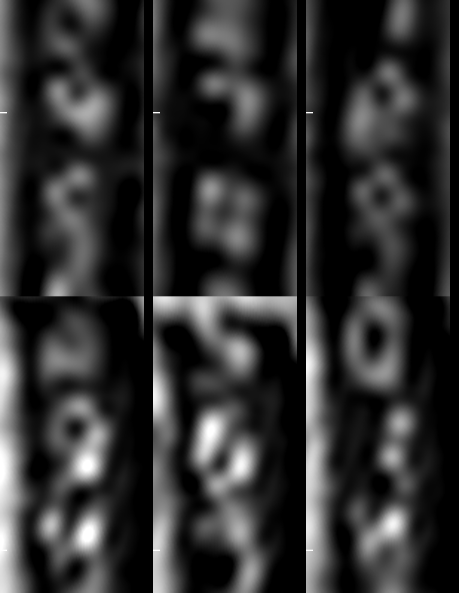

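View pics/scene6.png

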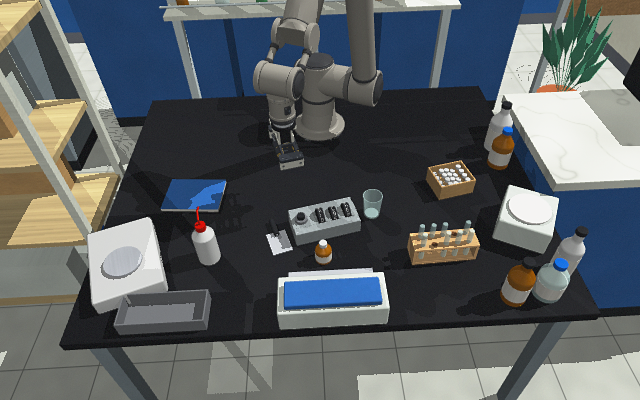

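The final views show 4 7 2 facing up and the key up again at (301,215). The beaker, amber bottle and everything else are where they were, and the arm is clear of them. I'm handing in.

```bash
python3 -c "
from plant import *
print(close_job())"
```

```text
the job is handed in; nothing more can be done
None
```

The unit is set to 4, 7, 2 and the enter key has been pressed and released. I handed the job in at about 22 s of the 64 s allowed.

- **Wheels:** I rolled them with the shut fingertips: left 6 to 4, middle 6 to 7, right 5 to 3 and then 3 to 2. The rolls mostly pressed with 8–15 N. The highest reading was 19.6 N (limit 25 N), part-way through the left wheel, and I eased off there. Force is only reported at the end of each move, so a brief higher value in between would not show.
- **Enter key:** it was pressed only after both cameras showed 4 7 2. It went about 8.5 mm down at 7.7 N and was then let go.
- **Last checks:** both cameras still show 4, 7, 2 facing up, with the neighbouring figures consistent. By eye in the scene camera the other things stand where they were, and the arm was clear of everything.
- **Disagreements:**
  - The top camera's depth puts the key at 80 mm, which is up. The scene camera says 77 mm, but it also read low (77.5 mm) before the press.
  - The left and right wheels were first felt about 2 mm lower than the depth maps suggested. They were felt off-centre, so I put this down to the fingertips being rounded.

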